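# Close up the bead box and the bead carousel

## Robot

A 6-joint arm with a two-finger parallel gripper is mounted at the origin on the work surface. World frame = base frame: x ahead of the robot, y to its left, z up, the work surface at z = 0. Lengths are in mm, angles in degrees, forces in N, time in s.
With the tool pointing down it reaches from about 300 to 750 mm from the base axis. Payload 8.5 kg.
Tool frame: the origin (TCP) lies at the very end of the fingers, on their centre line; the grasp point (between the pads) lies 19 mm behind it (arm.pinch_z is the distance from the TCP to the grasp point, in mm); z points along the fingers, y is the direction in which the jaws open and shut (so a half turn about z gives the same grasp; the last joint's range is limited). The gripper opens to 85 mm and grips with 20 to 120 N. Pads are 22 mm wide; open, the fingers measure 114 mm over their backs; the gripper's body (76 mm by 85 mm) begins 54 mm behind the grasp point. The pads swing forward as they close: fully open they stand 13 mm farther back than shut.
Start: joints at [62.722, 21.807, 74.336, -0, 83.858, -12.336], TCP at [141.811, 531.385, 231.322] pointing down, gripper open.
Joint ranges: [-178.18, 178.18], [-50.72, 133.34], [12.68, 142.11], [-81.47, 261.47], [9.98, 163.14], [-165.26, 165.26]. Speed limits (degrees/s): [136.94, 136.94, 180, 180, 180, 180].

## Interface

Orientations are given as a 3x3 rotation matrix whose columns are the frame's x, y, z axes.
In Python, from plant import arm gives the robot as it stands.
- The arm moves only by the shell command python3 -m creep 'ROWS' [FORCE]. ROWS is text: rows parted by semicolons, each of 7 numbers parted by spaces: the shift along the tool's x, y, z scaled (see below), then the turn, a rotation vector about the tool's x, y, z scaled (see below), then the gripper command: -1 is fully open, 1 is shut, values between are in proportion. In form: dx dy dz wx wy wz claw; .... A call has 1 to 12 rows; each row is the pose to reach, as a shift and turn from the pose measured when the call began, along the tool's axes at that moment; what a row does not reach only later rows make up. The controller multiplies each number of a shift by 500 mm and each number of a turn by 1.5 rad. A row lasts 1/10 s, in which the tool goes at most 50 mm and 8.59 degrees, less where a joint would pass 70% of its speed; a pose out of reach is approached as far as the arm can. A call with a number of a shift or a turn outside -1 to 1 is refused whole. A call with a gripper value outside its range is refused whole. The fingers move at their own pace and stop on an object; FORCE is the grip in N (left out, the last holds). Time passes only in rows, so rows that repeat a pose let the fingers close. It gives the time, the measured TCP pose, the force and the opening at its end, in the units of the state.
- arm.state(): the state, without advancing time (a new reading comes with each control period).
- arm.capture(name): name is "scene" or "side" or "wrist"; returns (picture, depth): 384x512x3 uint8, blue, green, red; 384x512 float32, mm along the optical axis (not along the pixel's ray), 0 where there is no reading.
- arm.camera_params(name): a dict with "vertical_fov" (degrees; the focal length in pixels is half the picture's height over the tangent of half this angle, whatever the lens; pixels are square), "cx", "cy" (the principal point, pixels), "rvec" (rotation vector, rad) and "tvec" (3), from world to camera coordinates, as OpenCV has them. Camera axes: x right, y down, z forward; pixel columns grow to the right and rows downward; lengths in mm; the calibration is good to about 2 mm. A picture is of the moment at which its call begins: read the wrist's pose just before it. camera_params takes no time and is no camera call; for the wrist camera it gives the pose at the moment of the call.
- arm.sign_off(): hands the job in, once; it reports no verdict.
The state is a dict: "t": time; "q": joint angles; "dq": joint speeds; "joint_efforts": joint torques, N m; "eef_pos": TCP position; "eef_rot": TCP orientation; "contact_force": force on the tool from outside, world axes, zero at the start; "ft_torque": the same for the moment, N m; "finger_gap": finger opening in mm.
Only numpy, scipy, OpenCV 4.12 (cv2) and the standard library are available. Lean on these libraries where they do the work, as an engineer would, in place of code of your own. Each camera call takes 0.05 s, during which the arm holds its last target. There are 200 camera calls.

## Task

Close up the bead things before the cedar tray is carried indoors, using only pushes of the fingertips: push the raised lid of the white enamel box down until its catch clicks and holds it shut, and push the swung-out top dish of the bead carousel round until it sits fully home, in line over the dishes below it. Do not pick up or shift anything else on the tray, and finish clear of everything.

Things in the scene. Friction and masses are not known exactly. Their poses are not given: they have to be found in the camera images.
- enamel_box: White enamel box fixed to the cedar tray, 120 mm (its x) by 150 mm (its y) by 60 mm high without the lid; origin at the centre of its underside, on the tray floor 10 mm above the table; z up. The lid is hinged along the top of its +x side. On the middle of the -x side a fixed block, out to x = -94 mm, 44 mm wide in y, 55 mm high, carries the catch (see catch_nose).
- lid (a joint): Lid angle, rad: 0 = shut, up to 1.3 = raised. Flat plate, 124 mm from hinge to front edge, 154 mm wide, 6 mm thick. A spring tends to raise it; hinge friction holds it at its starting angle (0.7 to 1.15). Pushed part way and let go it may rise again to 0.4 or more; only the catch keeps it shut, then at most about 0.02 open. From 0.1 down the catch resists: it takes about 4 N at the front edge, 8 N at the middle.
- hinge_line (a point): Middle of the lid's hinge line: 60 mm above the box's underside, at its +x side (box x = +60 mm). The lid turns about this line, parallel to the box's y axis; its underside passes through it.
- lid_middle (a point): Middle of the lid's upper (outer) face; moves with the lid; its z axis points out of that face and its x axis points from the front edge to the hinge.
- lid_front_edge (a point): Middle of the lid's front edge, upper side, 123 mm from the hinge; moves with the lid.
- catch_nose (a point): Tip of the catch's sloped steel nose, 24 mm wide, at box x = -66 mm, 66 mm above the box's underside; the nose rises from here to 83 mm at x = -75 mm. It gives way and snaps over the lid's front tongue by itself when the lid is pushed down. Its round button, 18 mm across, is centred at x = -88 mm, top 59 mm above the underside; it need not be touched: pressing it (2 to 4 N) releases the lid.
- carousel: Tiered plastic bead carousel fixed to the tray: three round open dishes, 110 mm across, 28 mm high, above one another, rims 38, 72 and 106 mm above its underside. Origin at the centre of the underside, on the tray floor; z up. The lower two are fixed on the origin's vertical; the top one swivels about a 10 mm post at x = +66 mm that ends in an 18 mm ball, 139 mm up.
- top_dish (a joint): Swing of the top dish about the post, rad: 0 = home, in line with the dishes below (a stop is there); grows anticlockwise seen from above, to 1.5, so that the dish then stands out towards the carousel's -y side. Starts at 0.65 to 1.35 and stays where it is left; light friction, about 0.6 N at the dish's centre.
- top_dish_center (a point): Centre of the underside of the top dish (outer radius 55 mm, wall 28 mm high above this point); moves with the dish, 66 mm from the post axis.
- post_axis (a point): Point on the vertical swivel axis of the top dish, at the height of the dish's underside.
- pliers: Loose coral-handled pliers lying flat, 130 mm long along x, 52 mm wide, 12 mm high; origin under their middle. To be left alone.
- bowl: Loose stainless bowl, 88 mm across, 38 mm high; origin under its centre. To be left alone.
- threading_board: Loose wooden bead-threading board, 60 mm (x) by 240 mm (y), 14 mm thick with beads on it up to 25 mm; origin under its centre. To be left alone.
- wire_spool: Loose copper wire spool standing on end, 44 mm across, 30 mm high; origin under its centre. To be left alone.
- bead_jar: Loose glass bead jar with metal cap, 48 mm across, 55 mm high; origin under its centre. To be left alone.
- cup: Loose terracotta mug, 72 mm across without its handle (at +y), 65 mm high; origin under its centre. To be left alone.
- bead_tube: Loose narrow bead tube with white cap standing upright, 26 mm across, 70 mm high; origin under its centre. To be left alone.

How it is judged (in metres and radians):
At the end, for the whole second after the job is handed in: The lid is latched shut (within 0.035 rad, under 5 mm at its front edge) and the top dish is home (within 0.08 rad, about 5 mm at its centre), both at rest; every loose thing is within 20 mm of where it stood (value of joint lid below 0.035 rad and value of joint top_dish below 0.08 rad and not (velocity of joint lid above 0.05 rad/s) and not (velocity of joint top_dish above 0.05 rad/s) and distance of each of pliers, bowl, threading_board, wire_spool, bead_jar, cup, bead_tube from where it was at the start of the episode below 0.02 m); the robot touches nothing.
It fails at once if a loose thing on the tray is lifted, knocked or shifted by more than 20 mm (distance of any of pliers, bowl, threading_board, wire_spool, bead_jar, cup, bead_tube from where it was at the start of the episode above 0.02 m).
It also fails if it takes over 51 s, if anything falls off the work surface, if the arm or the gripper's body presses on something with over 40 N, if the wrist force passes 120 N, or if a joint passes its speed limit or range.

## Working session

There is one attempt and no reset: what is moved stays moved. The work goes in short steps, Python scripts to look and compute and a shell command to move; the robot and the scene stay as the last step left them, time stands still between calls to the robot, and variables do not carry over. Pictures are saved under pics/ and viewed, about 8 in all and at most 12, crops included, and the job is handed in when it is done.

```bash
mkdir -p pics; cat > h.py <<'E'
import numpy as np, cv2
from plant import arm
def K(n):
    p=arm.camera_params(n); f=192/np.tan(np.radians(p['vertical_fov'])/2)
    return f,p['cx'],p['cy'],cv2.Rodrigues(np.array(p['rvec'],float))[0],np.array(p['tvec'],float).ravel()
def cloud(n,d,k=None):
    f,cx,cy,R,t=k or K(n)
    v,u=np.mgrid[:384,:512]
    P=np.stack([(u-cx)/f*d,(v-cy)/f*d,d],-1)
    W=(P-t)@R
    W[d<=0]=np.nan
    return W
def proj(n,X,k=None):
    f,cx,cy,R,t=k or K(n)
    c=np.atleast_2d(X)@R.T+t
    return np.c_[c[:,0]/c[:,2]*f+cx,c[:,1]/c[:,2]*f+cy]
E
python3 - <<'E'
from h import *
s=arm.state();print(s['t'],s['eef_pos'],np.round(s['eef_rot'],3).tolist(),s['finger_gap'])
for n in ("scene","side"):
    im,d=arm.capture(n); np.savez(f'{n}.npz',im=im,W=cloud(n,d),d=d)
    cv2.imwrite(f'pics/{n}0.png',cv2.resize(im,(800,600)))
    print(arm.camera_params(n))
E
```

```text
0.0 [141.66580706 531.13333043 230.70369127] [[-0.966, 0.258, -0.001], [0.258, 0.966, -0.001], [0.0, -0.001, -1.0]] 85.02482682576287
{'vertical_fov': 46.99609917489949, 'cx': 257.2145619619441, 'cy': 195.01578221512716, 'rvec': array([ 0.97097728,  2.55743502, -0.9525998 ]), 'tvec': array([ 425.3415241 , -245.64228719, 1367.91451976])}
{'vertical_fov': 43.15653357785145, 'cx': 250.7474856554082, 'cy': 193.02581692125256, 'rvec': array([ 2.46914812, -0.22202233,  0.06022124]), 'tvec': array([-552.26919522,  124.72326852, 1424.14554043])}
```

View pics/scene0.png

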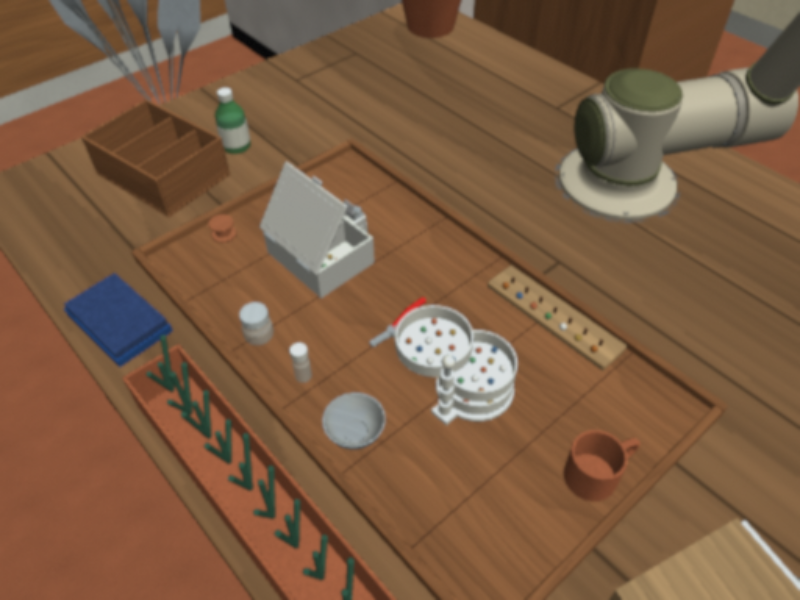

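View pics/side0.png

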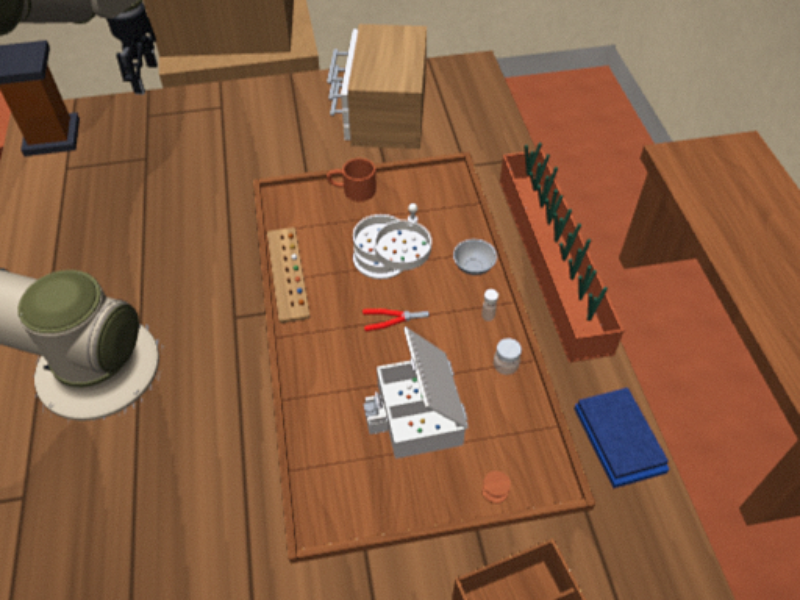

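The scene shows the box with its lid raised, the carousel with the dish swung out, and the small loose items between and beyond them. In the side view the box is at about (420,405) and the carousel at about (390,245). I'll make a top-down map from the two depth clouds.

```bash
python3 - <<'E'
from h import *
out=[]
for n in ("scene","side"):
    z=np.load(n+'.npz'); W=z['W'].reshape(-1,3); C=z['im'].reshape(-1,3)
    m=np.isfinite(W[:,0])&(W[:,2]>-20)&(W[:,2]<220); W=W[m];C=C[m]; out.append((W,C))
    o=np.argsort(W[:,2]);W=W[o];C=C[o]
    M=np.zeros((800,500,3),np.uint8) # rows: y 420..-380 ; cols x 230..730
    c=((W[:,0]-230)).astype(int); r=((420-W[:,1])).astype(int)
    k=(c>=1)&(c<499)&(r>=1)&(r<799)
    col=C.copy()
    for a in (-1,0,1):
        for b in (-1,0,1): M[r[k]+a,c[k]+b]=col[k]
    for x in range(250,730,50): cv2.putText(M,str(x),(x-230,10),0,.35,(255,255,255)); cv2.line(M,(x-230,0),(x-230,799),(90,90,90),1) if x%100==0 else 0
    for y in range(-350,420,50): cv2.putText(M,str(y),(0,420-y),0,.35,(255,255,255)); cv2.line(M,(0,420-y),(499,420-y),(90,90,90),1) if y%100==0 else 0
    out[-1]+=(M,)
M=np.hstack([out[0][2],out[1][2]])
cv2.imwrite('pics/map.png',cv2.resize(M,(750,600),interpolation=cv2.INTER_AREA))
E
```

```text
(no output)
```

View pics/map.png

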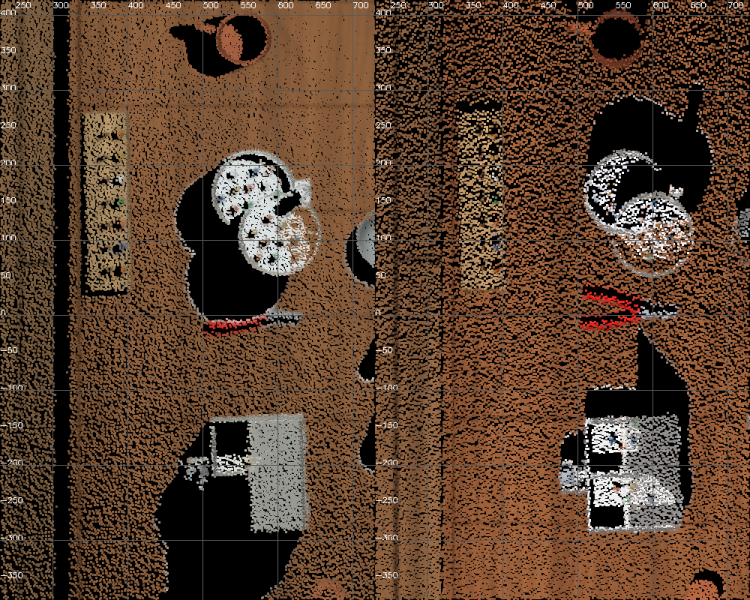

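The map puts the ball and post near (630,168), the swung-out dish near (604,105), and the box at about x 505–632, y −133 to −287. Next I'll fit these more exactly.

```bash
python3 - <<'E'
from h import *
from scipy.optimize import least_squares
A={n:np.load(n+'.npz')['W'].reshape(-1,3) for n in ("scene","side")}
def fit(P,r):
    return least_squares(lambda c:np.hypot(*(P[:,:2]-c[:2]).T)-r,P[:,:2].mean(0),loss='soft_l1').x
for n,W in A.items():
    W=W[np.isfinite(W[:,0])]
    b=W[(abs(W[:,0]-630)<25)&(abs(W[:,1]-168)<25)&(W[:,2]>128)]
    print(n,'ball',len(b),b.mean(0).round(1),b[:,2].max().round(1))
    t=W[(abs(W[:,0]-604)<75)&(abs(W[:,1]-107)<75)&(abs(W[:,2]-114)<4)&(np.hypot(W[:,0]-630,W[:,1]-168)>22)]
    print(' top rim',len(t),fit(t,54).round(1),t[:,:2].min(0).round(),t[:,:2].max(0).round())
    for z in (82,48):
        l=W[(abs(W[:,0]-565)<70)&(abs(W[:,1]-163)<70)&(abs(W[:,2]-z)<3)&(np.hypot(W[:,0]-604,W[:,1]-107)>58)&(np.hypot(W[:,0]-630,W[:,1]-168)>20)]
        if len(l)>20: print(' low rim',z,len(l),fit(l,54.5).round(1))
    L=W[(W[:,0]>540)&(W[:,0]<645)&(W[:,1]>-290)&(W[:,1]<-130)&(W[:,2]>85)]
    for _ in range(5):
        c=L.mean(0);nv=np.linalg.svd(L-c,full_matrices=False)[2][2];nv*=np.sign(nv[2]);L=L[abs((L-c)@nv)<4]
    print(' lid',len(L),nv.round(3),'angle',np.arctan2(np.hypot(nv[0],nv[1]),nv[2]).round(3),'yaw',np.degrees(np.arctan2(nv[1],nv[0])).round(1),'cen',c.round(1),'lo',np.percentile(L,1,axis=0).round(1),'hi',np.percentile(L,99,axis=0).round(1))
    T=W[(W[:,0]>350)&(W[:,0]<450)&(abs(W[:,1])<150)];print(' tray z',np.median(T[:,2]).round(1))
E
```

```text
scene ball 61 [635.5 167.9 143.7] 149.7
 top rim 267 [603.2 108.2] [549.  53.] [657. 164.]
 low rim 82 120 [568.8 162.6]
 low rim 48 59 [566.9 162.7]
 lid 1936 [0.808 0.029 0.589] angle 0.941 yaw 2.0 cen [ 596.2 -206.5  130.5] lo [ 562.8 -285.    86. ] hi [ 630.2 -133.9  173.1]
 tray z 10.3
side ball 32 [631.  162.9 142.5] 152.9
 top rim 144 [600.3 106.7] [545.  51.] [655. 163.]
 low rim 82 61 [566.6 161. ]
 lid 1030 [0.806 0.024 0.591] angle 0.938 yaw 1.7 cen [ 592.3 -216.5  133.9] lo [ 559.3 -288.    86.6] hi [ 627.4 -137.3  175.6]
 tray z 10.4
```

```bash
python3 -m creep '-.643 -.286 0 0 0 -.197 1;-.643 -.286 0 0 0 -.197 1;-.643 -.286 0 0 0 -.197 1;-.643 -.286 0 0 0 -.197 1;-.643 -.286 0 0 0 -.197 1;-.643 -.286 0 0 0 -.197 1;-.643 -.286 0 0 0 -.197 1;-.643 -.286 0 0 0 -.197 1;-.643 -.286 0 0 0 -.197 1;-.643 -.286 0 0 0 -.197 1' 30
```

```text
t: 1.1
eef_pos: [414.6, 310.6, 230.7]
eef_rot: [[-0.999, -0.035, -0.001], [-0.035, 0.999, -0.001], [0.002, -0.001, -1.0]]
contact_force: [-0.3, 0.6, -0.9]
finger_gap: -0.2
```

```bash
python3 -m creep '-.538 -.465 0 0 0 0 1;-.538 -.465 0 0 0 0 1;-.538 -.465 0 0 0 0 1;-.538 -.465 0 0 0 0 1;-.538 -.465 0 0 0 0 1;-.538 -.465 0 0 0 0 1;-.538 -.465 0 0 0 0 1;-.538 -.465 0 0 0 0 1;-.538 -.465 .1 0 0 0 1;-.538 -.465 .18 0 0 0 1;-.538 -.465 .24 0 0 0 1;-.538 -.465 .264 0 0 0 1'
python3 - <<'E'
from h import *
im,d=arm.capture('scene');cv2.imwrite('pics/s1.png',cv2.resize(im[150:310,200:400],(800,640))[:600])
E
```

```text
t: 2.3
eef_pos: [689.2, 90.1, 95.4]
eef_rot: [[-0.999, -0.038, -0.007], [-0.038, 0.999, -0.001], [0.007, -0.0, -1.0]]
contact_force: [0.1, -0.1, 0.0]
finger_gap: -0.1
```

View pics/s1.png

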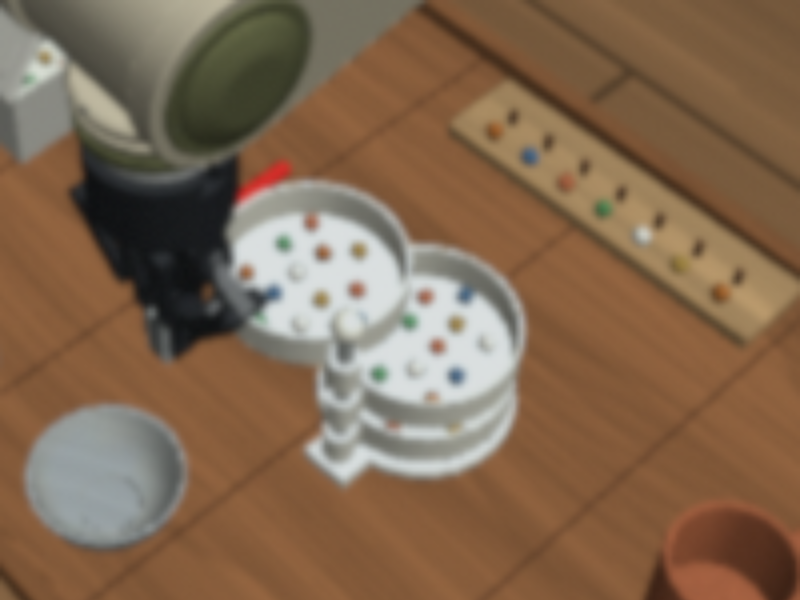

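The closed fingers, near (165,350) in the crop, are just outside the dish on its +x side. Now I'll sweep them round the post.

```bash
python3 -m creep '.02 -.011 -.006 0 0 0 1;.038 -.019 -.006 0 0 0 1;.057 -.026 -.006 0 0 0 1;.074 -.03 -.006 0 0 0 1;.091 -.033 -.006 0 0 0 1;.11 -.034 -.006 0 0 0 1;.129 -.033 -.006 0 0 0 1;.147 -.03 -.006 0 0 0 1;.165 -.026 -.006 0 0 0 1;.18 -.02 -.006 0 0 0 1;.195 -.013 -.006 0 0 0 1;.207 -.007 -.006 0 0 0 1'

```

```text
t: 3.55
eef_pos: [585.5, 82.8, 99.0]
eef_rot: [[-0.999, -0.038, -0.007], [-0.038, 0.999, -0.001], [0.007, -0.0, -1.0]]
contact_force: [1.3, -0.3, -0.1]
finger_gap: -0.2
```

```bash
python3 -m creep '.008 .005 0 0 0 0 1;.016 .011 0 0 0 0 1;.025 .017 0 0 0 0 1;.029 .021 0 0 0 0 1;.031 .024 0 0 0 0 1;.031 .024 0 0 0 0 1'
python3 - <<'E'
from h import *
im,d=arm.capture('scene');cv2.imwrite('pics/s2.png',cv2.resize(im[150:310,200:400],(800,640))[:600])
E
```

```text
t: 4.15
eef_pos: [569.5, 94.4, 99.1]
eef_rot: [[-0.999, -0.038, -0.007], [-0.038, 0.999, -0.001], [0.007, -0.0, -1.0]]
contact_force: [-1.3, -1.0, -0.2]
finger_gap: -0.1
```

View pics/s2.png

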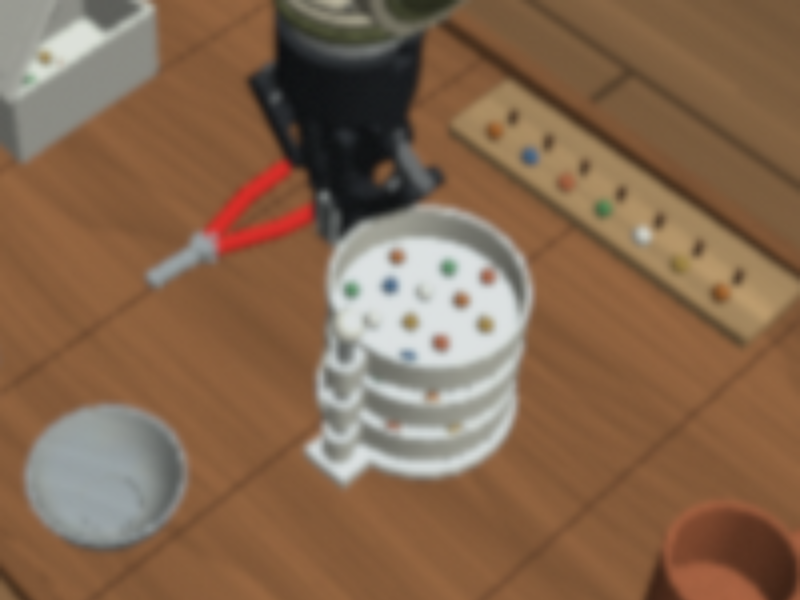

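The dish is almost in line. I'll push it gently against the stop.

```bash
python3 -m creep '0 .004 0 0 0 0 1;0 .008 0 0 0 0 1;0 .008 0 0 0 0 1'; python3 -m creep '0 .004 0 0 0 0 1;0 .008 0 0 0 0 1;0 .008 0 0 0 0 1'
```

```text
t: 4.5
eef_pos: [569.7, 95.7, 99.1]
eef_rot: [[-0.999, -0.037, -0.008], [-0.037, 0.999, -0.006], [0.008, -0.005, -1.0]]
contact_force: [-1.9, -15.6, 1.3]
finger_gap: 0.3
t: 4.8
eef_pos: [569.6, 95.8, 99.2]
eef_rot: [[-0.999, -0.037, -0.008], [-0.037, 0.999, -0.013], [0.009, -0.013, -1.0]]
contact_force: [-3.1, -20.8, 2.2]
finger_gap: -0.6
```

```bash
python3 -m creep '0 -.04 0 0 0 0 1;0 -.08 0 0 0 0 1;0 -.09 -.1 0 0 0 1;0 -.1 -.2 0 0 0 1;0 -.12 -.24 0 0 0 1;-.027 -.613 -.24 0 0 0 1;-.027 -.613 -.24 0 0 0 1;-.027 -.613 -.24 0 0 0 1;-.027 -.613 -.24 0 0 0 1;-.027 -.613 -.24 0 0 0 1;-.027 -.613 -.24 0 0 0 1;-.027 -.613 -.24 0 0 0 1'
python3 - <<'E'
from h import *
s=arm.state();print(s['eef_pos'],s['contact_force'])
im,d=arm.capture('scene');cv2.imwrite('pics/s3.png',cv2.resize(im[70:310,140:400],(800,738))[:600])
W=cloud('scene',d).reshape(-1,3);W=W[np.isfinite(W[:,0])]
for nm,z in (('top',116),('mid',82)):
    l=W[(abs(W[:,0]-568)<66)&(abs(W[:,1]-162)<66)&(abs(W[:,2]-z)<4)&(np.hypot(W[:,0]-632,W[:,1]-166)>20)]
    from scipy.optimize import least_squares
    print(nm,len(l),least_squares(lambda c:np.hypot(*(l[:,:2]-c).T)-54,[568,162],loss='soft_l1').x)
E
```

```text
t: 6.0
eef_pos: [595.3, -209.3, 222.4]
eef_rot: [[-0.999, -0.035, -0.009], [-0.035, 0.999, -0.012], [0.009, -0.012, -1.0]]
contact_force: [0.0, 0.2, 0.4]
finger_gap: -0.2
[ 595.30419512 -209.27417578  222.43770963] [0.02903562 0.21110125 0.39061584]
top 230 [568.20867942 163.65377636]
mid 82 [567.16466773 163.41577169]
```

View pics/s3.png

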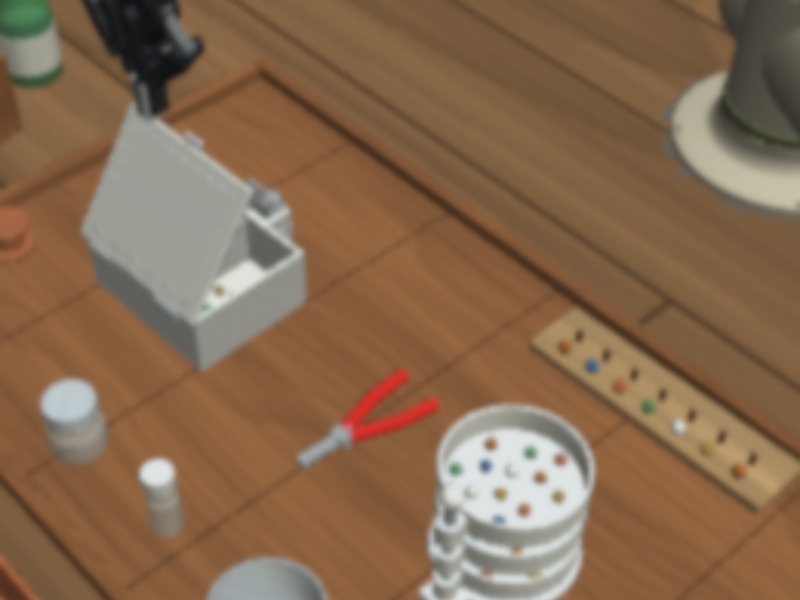

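The dish is home: its fitted centre is within about 1 mm of the dish below. The lid is still raised at (165,190), with the fingers above it. Now I'll push the lid down along its arc.

```bash
python3 -m creep '0 0 .05 0 0 0 1;0 0 .1 0 0 0 1;.006 0 .14 0 0 0 1;.015 0 .15 0 0 0 1;.024 0 .158 0 0 0 1;.033 0 .165 0 0 0 1;.042 0 .172 0 0 0 1;.056 0 .19 0 0 0 1;.07 0 .21 0 0 0 1;.08 0 .232 0 0 0 1;.088 0 .254 0 0 0 1'; python3 -m creep '.002 0 .012 0 0 0 1;.004 0 .024 0 0 0 1;.004 0 .032 0 0 0 1;.004 0 .038 0 0 0 1;.004 0 .04 0 0 0 1'
```

```text
t: 7.15
eef_pos: [549.9, -211.4, 96.6]
eef_rot: [[-0.999, -0.036, -0.008], [-0.036, 0.999, -0.013], [0.008, -0.013, -1.0]]
contact_force: [0.8, 0.7, 1.0]
finger_gap: 0.1
t: 7.65
eef_pos: [547.7, -211.9, 76.5]
eef_rot: [[-0.999, -0.036, -0.008], [-0.036, 0.999, -0.013], [0.008, -0.013, -1.0]]
contact_force: [-0.7, -0.2, 1.7]
finger_gap: -0.3
```

```bash
python3 -m creep '0 0 .004 0 0 0 1;0 0 .008 0 0 0 1;0 0 .01 0 0 0 1;0 0 .01 0 0 0 1'
```

```text
t: 8.05
eef_pos: [547.8, -212.0, 73.7]
eef_rot: [[-0.999, -0.037, -0.007], [-0.037, 0.999, -0.015], [0.007, -0.014, -1.0]]
contact_force: [-6.6, 3.6, 20.0]
finger_gap: 0.1
```

Firm resistance of 20 N, so the lid is at its stop. I'll lift off and look.

```bash
python3 -m creep '0 0 -.04 0 0 0 1;0 0 -.12 0 0 0 1;0 0 -.22 0 0 0 1;0 0 -.3 0 0 0 1;.1 .1 -.36 0 0 0 1;.2 .2 -.36 0 0 0 1;.3 .3 -.36 0 0 0 1;.4 .4 -.36 0 0 0 1;.4 .4 -.36 0 0 0 1;.4 .4 -.36 0 0 0 1'
python3 - <<'E'
from h import *
from scipy.optimize import least_squares
for n in ('scene','side'):
    im,d=arm.capture(n);cv2.imwrite(f'pics/f_{n}.png',cv2.resize(im,(800,600)))
    W=cloud(n,d).reshape(-1,3);W=W[np.isfinite(W[:,0])]
    L=W[(W[:,0]>525)&(W[:,0]<630)&(abs(W[:,1]+211)<65)&(W[:,2]>60)&(W[:,2]<200)]
    c=L.mean(0);nv=np.linalg.svd(L-c,full_matrices=False)[2][2];nv*=np.sign(nv[2])
    print(n,'lid',len(L),c.round(1),nv.round(3),'z pct',np.percentile(L[:,2],[2,50,98]).round(1))
    for z in (116,82):
        l=W[(abs(W[:,0]-568)<66)&(abs(W[:,1]-162)<66)&(abs(W[:,2]-z)<4)&(np.hypot(W[:,0]-632,W[:,1]-166)>20)]
        if len(l)>20:print(z,len(l),least_squares(lambda c:np.hypot(*(l[:,:2]-c).T)-54,[568,162],loss='soft_l1').x.round(1))
print(arm.state()['contact_force'],arm.state()['t'])
E
```

```text
t: 9.05
eef_pos: [339.7, -15.2, 252.3]
eef_rot: [[-0.999, -0.037, -0.006], [-0.037, 0.999, -0.014], [0.007, -0.014, -1.0]]
contact_force: [0.7, 0.6, -1.6]
finger_gap: 0.4
scene lid 1350 [ 578.4 -209.1   76. ] [ 0.01  -0.001  1.   ] z pct [72.6 76.1 79.2]
116 220 [568.  163.5]
82 79 [567.2 163.4]
side lid 1661 [ 577.2 -213.1   76. ] [ 0.01 -0.    1.  ] z pct [71.5 76.  80.7]
116 112 [565.9 162.4]
82 59 [565.7 163.3]
[ 0.32558552 -1.12058079 -0.18681786] 9.15
```

View pics/f_side.png

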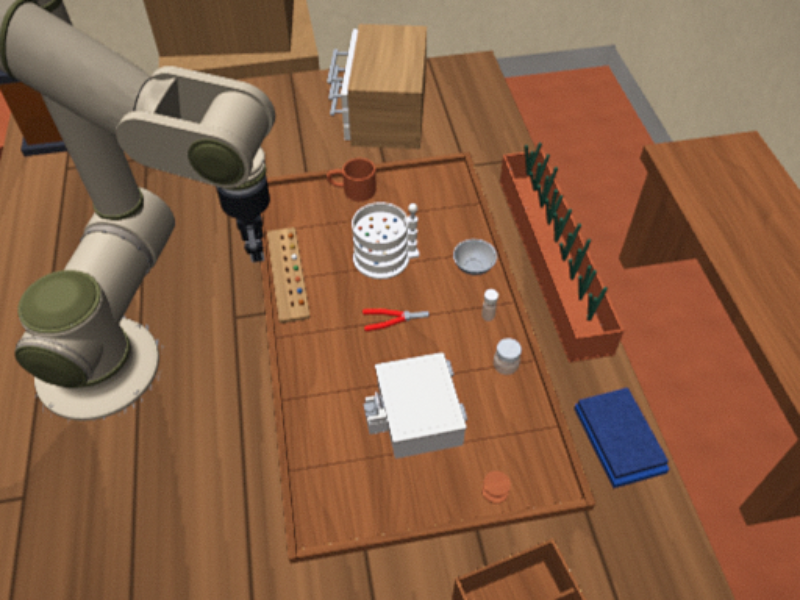

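View pics/f_scene.png

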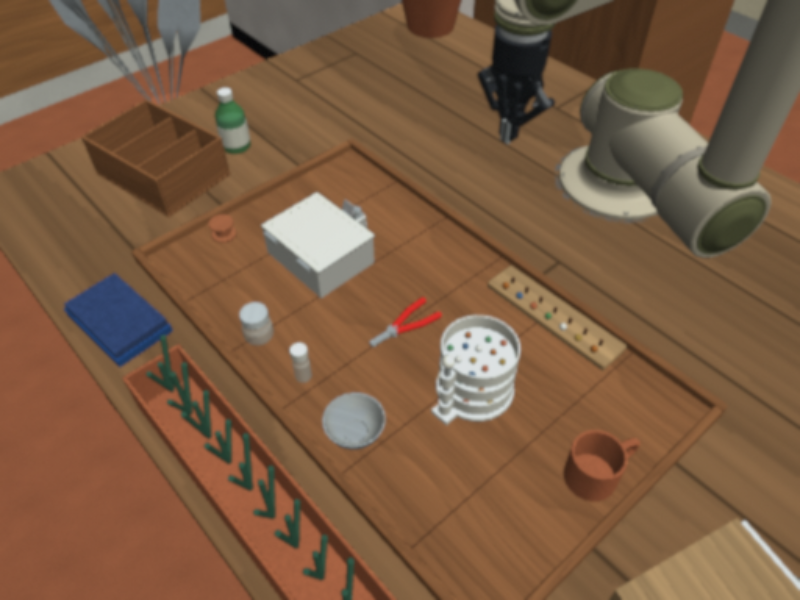

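Both pictures show the lid flat and held, the dishes in line, the loose things where they started, and the arm clear.

```bash
python3 -m creep '0 0 0 0 0 0 1;0 0 0 0 0 0 1;0 0 0 0 0 0 1'; python3 -c "
from plant import arm
print(arm.sign_off())"
```

```text
t: 9.45
eef_pos: [339.8, -15.0, 252.5]
eef_rot: [[-0.999, -0.038, -0.006], [-0.038, 0.999, -0.014], [0.007, -0.014, -1.0]]
contact_force: [0.9, 0.4, -0.5]
finger_gap: 0.2
the job is handed in; nothing more can be done
None
```

Both jobs are done and handed in at 9.45 s on the robot's clock. I swung the top dish round to its stop with the closed fingertips, then pushed the lid down along its arc until it met about 20 N of firm resistance. After that I lifted away.

The last checks, taken with the arm clear:
- **Lid:** it stays flat after release. Its top is at z = 76 mm, as expected when shut, and its tilt is about 0.01 rad from both cameras. I could not sense the catch's click directly; I take it as latched because the lid did not rise again.
- **Top dish:** its centre is within about 1 mm of the dish below it.
- **Loose things:** they look unmoved in both pictures. I judged this by eye and did not measure their positions.
- **Robot:** the final tool force was about 1 N, which is sensor noise, with the tool well above everything.

No check failed or disagreed.

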